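Seat the tube block in the dry block heater and shut its hood

TASK

Get the dry block heater ready to warm up: lift the aluminium tube block by its black grip and lower it (do not drop it) into the heater's rectangular well until it sits fully home, flat and square on the floor of the well. Then swing the clear hood down over it until it is shut. Leave the three sample bottles standing.

Things in the scene. Friction and masses are not known exactly. Their poses are not given: they have to be found in the camera images.
- block: Loose aluminium tube block (0.3 to 0.6 kg), a cuboid 92 mm long (x), 62 mm wide (y), 40 mm tall, two rows of four 14 mm bores in its top. Between the rows stands a black upright grip 54 mm long (along x), 12 mm thick (along y), its top 70 mm above the underside, on a steel foot 20 mm wide and 4 mm thick. Origin: centre of the underside, z up. It goes in either way round.
- block_grip (a point): Point in the black grip where to hold it, 62 mm above the block's underside, 8 mm under the grip's top; axes as the block.
- heater: Fixed dry block heater: white housing 210 mm long (x), 150 mm wide (y), 70 mm tall; sloped panel with display and keys at its front (-x); in its flat top a rectangular well with a bare metal frame; a clear hood hinged behind the well (+x). Origin: centre of the underside, on the worktop, z up.
- well_floor (a point): Centre of the well's flat floor, 34 mm above the worktop; axes as the heater. The well is 96 mm (x) by 66 mm (y), 36 mm deep: 2 mm play all round the block, with a 4 mm 45 degree lead-in at its upper edge. With the block home its underside is at this height and its grip's top 34 mm above the heater's top.
- lid (a joint): Angle of the clear hood (139 mm long, 112 mm wide, 44 mm tall, grey rim): 0 shut, grows as it opens, stop at 1.7 rad. It starts open, near upright, held by hinge friction; let go below about 0.9 rad it sinks shut slowly by itself. Shut, it clears the seated block's grip by 11 mm.
- lid_hinge (a point): Middle of the hood's hinge line, which runs along the heater's y, 85 mm behind (+x) the well's centre and 4 mm above the heater's top; fixed, axes as the heater.
- lid_tab (a point): Middle of the grey pull tab on the hood's free edge, 158 mm from the hinge line; moves with the hood. Its x points to the hinge, its z out of the hood's crown (up when shut, to the heater's back when open). Tab 60 mm wide, 10 mm thick, 23 mm proud of the hood's front wall, level with the rim: open, it stands up in front of a 39 mm deep ledge and can be hooked from behind.
- sample_1: Loose white plastic sample bottle with a white cap, 42 mm across, 78 mm tall, one of three standing behind the block; origin: centre of the underside. To be left standing.
- sample_2: Loose white plastic sample bottle with a white cap, 42 mm across, 78 mm tall, one of three standing behind the block; origin: centre of the underside. To be left standing.
- sample_3: Loose white plastic sample bottle with a blue cap and blue band, 50 mm across, 104 mm tall, one of three standing behind the block; origin: centre of the underside. To be left standing.
There are look-alikes about, which are no part of the job. What is shaped like the block but yellow is not meant. Leave any red look-alike of the sample_2 alone.

How it is judged:
On the way, in this order (a step that is already met when the one before it is completed fails the run):
1. the block sits fully home, flat and square in the heater's well, and is let go (z of block in the frame of well_floor below 0.003 m and horizontal distance between block and well_floor below 0.006 m and angle between the x axis of block and the x axis of heater, either way round below 0.08 rad and angle between block's own z axis and vertical below 0.05 rad and contact force between the fingers and block below 0.2 N), for 0.2 s.
2. the hood is shut over the seated block (z of block in the frame of well_floor below 0.003 m and horizontal distance between block and well_floor below 0.006 m and angle between the x axis of block and the x axis of heater, either way round below 0.08 rad and angle between block's own z axis and vertical below 0.05 rad and value of joint lid below 0.06 rad), for 0.2 s.
At the end, for the whole second after the job is handed in: The block rests on the well floor (within 3 mm in height, 6 mm sideways, 0.08 rad square, 0.05 rad flat), released and still; the hood is shut over it (under 0.06 rad); the three sample bottles stand upright (all of step 2 and contact force between the fingers and block below 0.2 N and linear speed of block below 0.02 m/s and angle between each of sample_1, sample_2, sample_3's own z axis and vertical below 0.2 rad); the robot touches nothing.
It fails at once if the block is dropped (falls faster than 0.6 m/s out of the fingers) (linear speed of block above 0.6 m/s and contact force between the fingers and block below 0.2 N).
It fails at once if a sample bottle is knocked over (angle between any of sample_1, sample_2, sample_3's own z axis and vertical above 0.6 rad).
It also fails if it takes over 54 s, if anything falls off the work surface, if the arm or the gripper's body presses on something with over 40 N, if the wrist force passes 120 N, or if a joint passes its speed limit or range.

ROBOT

A 7-joint arm with a two-finger parallel gripper is mounted at the origin on a cart in front of the work surface, level with it; the furniture and walls round the work are solid. World frame = base frame: x ahead of the robot, y to its left, z up, the work surface at z = 0. Lengths are in m, angles in rad, forces in N, time in s.
With the tool pointing down it reaches from about 0.35 to 0.9 m from the base axis. Payload 8.1 kg.
Tool frame: the origin (TCP) lies midway between the tips of the shut fingers; the grasp point (between the pads) lies 19 mm behind it; z points along the fingers, y is the direction in which the jaws open and shut (so a half turn about z gives the same grasp; the last joint's range is limited). The gripper opens to 92 mm and grips with 3 to 60 N. Pads are 19 mm wide; open, the fingers measure 130 mm over their backs; the gripper's body (75 mm by 190 mm) begins 47 mm behind the grasp point.
Start: joints at [1.075, 0.434, 0.025, 1.573, -0.012, 1.134, -0.075], TCP at [0.239, -0.577, 0.227] pointing down, gripper open.
Joint ranges: [-2.62, 2.62], [-0.44, 2.09], [-1.27, 1.32], [0.08, 2.57], [-1.32, 4.46], [0.12, 2], [-2.74, 2.74]. Speed limits (rad/s): [2.22, 2.22, 3.01, 3.01, 3.14, 3.14, 3.14].

INTERFACE

Orientations are given as a rotation vector (axis times angle).
In Python, from plant import status, eyes, env gives the robot as it stands.
- The arm moves only by the tool send_rows, never from a script. Its argument "moves" is a list of rows, each an object of numbers: "dx", "dy", "dz": the shift along the tool's x, y, z in mm; "rx", "ry", "rz": the turn, a rotation vector about the tool's x, y, z in degrees; "grip": the closure, from 0 (fully open) to 1 (shut). In form: [{"dx": .., "dy": .., "dz": .., "rx": .., "ry": .., "rz": .., "grip": ..}, ...]. A call has 1 to 20 rows; each row is the pose to reach, as a shift and turn from the pose commanded when the call began, along the tool's axes at that moment; what a row does not reach only later rows make up. A row lasts 1/12 s, in which the tool goes at most 41.7 mm and 7.16 degrees, less where a joint would pass 70% of its speed; a pose out of reach is approached as far as the arm can. A call with a gripper value outside its range is refused whole. The fingers move at their own pace and stop on an object; "newtons" is the grip in N (left out, the last holds). Time passes only in rows, so rows that repeat a pose let the fingers close. It gives the time, the measured TCP pose, the force and the opening at its end, in the units of the state.
- status.get_state(): the state, without advancing time (a new reading comes with each control period).
- eyes.camera(name): name is "scene" or "top"; returns the picture (384x512x3 uint8, blue, green, red); there is no depth.
- eyes.get_calibration(name): a dict with "fx", "fy", "cx", "cy" (pixels), "view" (4x4, takes a point from world to camera coordinates). Camera axes: x right, y up, looking along -z (the intrinsics and any distortion apply to the point x, -y, -z); pixel columns grow to the right and rows downward; lengths in m; the calibration is good to about 2 mm. A picture is of the moment at which its call begins. get_calibration takes no time and is no camera call.
- env.hand_in(): hands the job in, once; it reports no verdict.
The state is a dict: "time": time; "joint_pos": joint angles; "joint_vel": joint speeds; "joint_torque": joint torques, N m; "ee_pos": TCP position; "tcp_rot": TCP orientation; "wrist_force": force on the tool from outside, world axes, zero at the start; "moment": the same for the moment, N m; "width": finger opening in m.
Only numpy, scipy, OpenCV 4.12 (cv2) and the standard library are available. Lean on these libraries where they do the work, as an engineer would, in place of code of your own. Each camera call takes 0.05 s, during which the arm holds its last target. There are 200 camera calls.

## Working session

There is one attempt and no reset: what is moved stays moved. The work goes in short steps, Python scripts to look and compute and a tool call to move; the robot and the scene stay as the last step left them, time stands still between calls to the robot, and variables do not carry over. Pictures are saved under pics/ and viewed, about 8 in all and at most 12, crops included, and the job is handed in when it is done.

Besides the shell and the picture viewer there is one more tool, called as name([rows], argument=value, ...), one row to a line, values as JSON. send_rows: Moves the arm, as the interface text tells. Its arguments: {"type":"object","properties":{"moves":{"type":"array"},"newtons":{"type":"number"}},"required":["moves"]}

```bash
mkdir -p pics; python3 - <<'E'
from plant import status, eyes, env
import cv2,numpy as np
for n in("scene","top"):
    cv2.imwrite(f"pics/{n}0.png",eyes.camera(n)); c=eyes.get_calibration(n); print(n,{k:(np.round(v,4).tolist()) for k,v in c.items()})
print(status.get_state())
E
```

```text
scene {'fx': 499.2205, 'fy': 499.2205, 'cx': 266.7045, 'cy': 184.7177, 'view': [[-0.9875, -0.1564, 0.0209, 0.5607], [0.0902, -0.451, 0.8879, -0.2287], [-0.1295, 0.8787, 0.4595, -1.01], [0.0, 0.0, 0.0, 1.0]]}
top {'fx': 433.8945, 'fy': 433.8945, 'cx': 258.7863, 'cy': 192.1362, 'view': [[0.0736, -0.9973, 0.0033, -0.254], [0.9701, 0.0724, 0.2316, -0.5905], [-0.2312, -0.0138, 0.9728, -0.7784], [0.0, 0.0, 0.0, 1.0]]}
{'time': 0.1, 'joint_pos': array([ 1.07542175,  0.43514778,  0.02496352,  1.57399569, -0.01163232,
        1.13397794, -0.07508069]), 'joint_vel': array([ 0.00130973, -0.0011301 , -0.00179435, -0.00286422,  0.00306574,
       -0.00024897,  0.00032902]), 'joint_torque': array([ 4.27183302e-03, -6.69130039e+01,  9.88758802e-01, -3.15147471e+01,
       -6.04243786e-02,  3.74278170e-02,  5.65948415e-05]), 'ee_pos': array([ 0.23901679, -0.57700688,  0.22603077]), 'tcp_rot': array([-3.07991108e+00, -6.12665938e-01,  5.66070138e-04]), 'wrist_force': array([-0.29858975,  0.28008582,  0.01534219]), 'moment': array([ 0.00985728, -0.03836741,  0.004522  ]), 'width': 0.0921029317196687}
```

View pics/scene0.png

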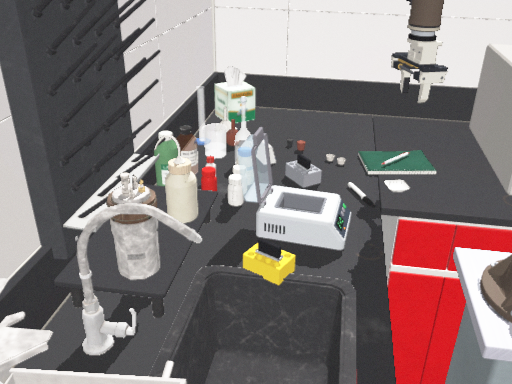

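View pics/top0.png

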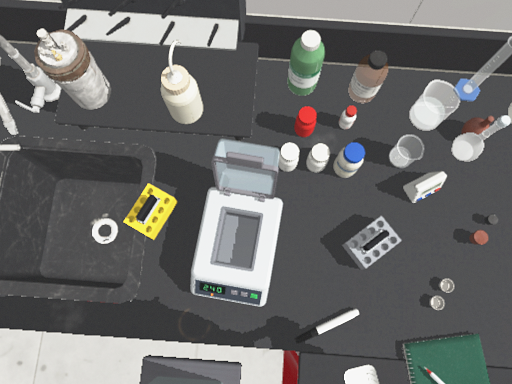

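Top view: the grey block is at (373,243). The look-alikes are the yellow block at (150,211), which is rejected, and the red bottle at (306,122), also rejected. The sample bottles are at (289,157), (318,158) and (349,160, blue cap). The heater is at (238,245), with its hood open at (247,168) and its panel toward the robot (-x). Next is a close crop to check the choice and read corners.

```bash
python3 - <<'E'
import cv2,numpy as np
im=cv2.imread("pics/top0.png")
def crop(x0,y0,w,h,s):
    c=cv2.resize(im[y0:y0+h,x0:x0+w],None,fx=s,fy=s,interpolation=cv2.INTER_CUBIC)
    for x in range((x0+9)//10*10,x0+w,10):
        cv2.line(c,((x-x0)*s,0),((x-x0)*s,4),(0,0,255)); cv2.putText(c,str(x),((x-x0)*s-8,14),0,.33,(0,255,255))
    for y in range((y0+9)//10*10,y0+h,10):
        cv2.line(c,(0,(y-y0)*s),(4,(y-y0)*s),(0,0,255)); cv2.putText(c,str(y),(5,(y-y0)*s+4),0,.33,(0,255,255))
    return c
a=crop(185,130,105,180,3); b=crop(335,205,75,75,6)
o=np.zeros((545,800,3),np.uint8); o[:a.shape[0],:a.shape[1]]=a; o[:450,330:780]=b
cv2.imwrite("pics/c1.png",o)
E
```

```text
(no output)
```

View pics/c1.png

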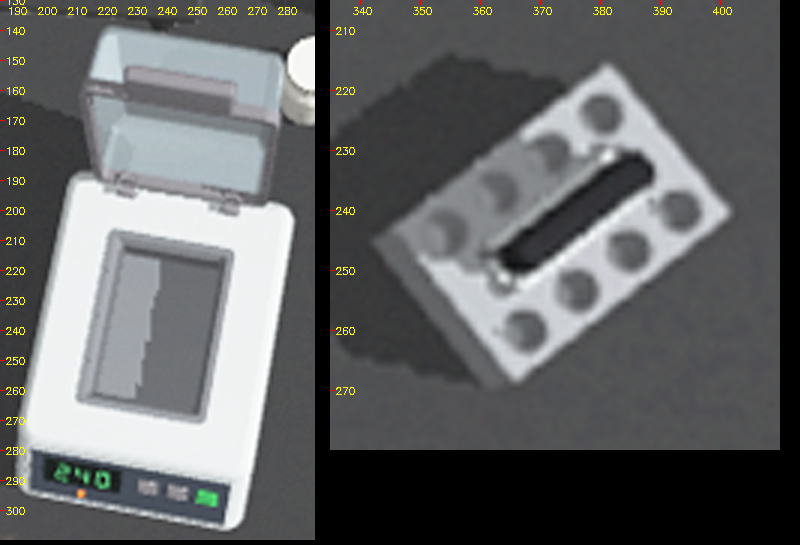

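The crop confirms the grey block with its black grip: top corners at about (381,215.5), (401.5,240) and (366,268.5), grip from (364,248) to (387,232). The well frame's corners are at (221.5,207), (262,213), (252,270) and (210.5,263).

```bash
cat > h.py <<'E'
from plant import status, eyes, env
import numpy as np, cv2
from scipy.spatial.transform import Rotation as R
C={n:eyes.get_calibration(n) for n in("scene","top")}
def proj(n,p):
    c=C[n]; q=np.c_[np.atleast_2d(p),np.ones(len(np.atleast_2d(p)))]@np.array(c["view"]).T
    return np.c_[c["cx"]+c["fx"]*q[:,0]/-q[:,2], c["cy"]+c["fy"]*q[:,1]/q[:,2]]
def back(n,uv,z):
    c=C[n]; V=np.array(c["view"]); uv=np.atleast_2d(uv).astype(float)
    d=np.c_[(uv[:,0]-c["cx"])/c["fx"],-(uv[:,1]-c["cy"])/c["fy"],-np.ones(len(uv))]@V[:3,:3]
    o=-V[:3,:3].T@V[:3,3]; return o+d*((z-o[2])/d[:,2:])
E
python3 - <<'E'
from h import *
np.set_printoptions(precision=4,suppress=True)
b=back("top",[(381,215.5),(401.5,240),(366,268.5)],.04); print(b); print("len",np.linalg.norm(b[0]-b[1]),np.linalg.norm(b[1]-b[2]),"ctr",(b[0]+b[2])/2, "ang",np.degrees(np.arctan2(*(b[1]-b[2])[1::-1])))
g=back("top",[(363.5,248),(387.5,232.5)],.07); print("grip",g.mean(0),np.linalg.norm(g[0]-g[1]),np.degrees(np.arctan2(*(g[1]-g[0])[1::-1])))
w=back("top",[(221.5,207),(262,213),(252,270),(210.5,263)],.07);print(w);print("frame ctr",w.mean(0),[np.linalg.norm(w[i]-w[(i+1)%4]) for i in range(4)])
ax=(w[0]+w[1]-w[2]-w[3]);print("heater yaw",np.degrees(np.arctan2(ax[1],ax[0])))
hg=back("top",[(226,192.5),(261,198)],.074);print("hinge",hg,hg.mean(0)-w.mean(0))
s=back("top",[(289,150),(318.5,151)],.078);print(s,back("top",[(354,153)],.104))
# tab: solve lid angle from tab centre pixels
print("scene proj of well ctr", proj("scene",w.mean(0)), proj("scene",b.mean(0)))
E
```

```text
[[ 0.585  -0.4566  0.04  ]
 [ 0.5388 -0.4975  0.04  ]
 [ 0.478  -0.4284  0.04  ]]
len 0.061679996230162626 0.09203546764106511 ctr [ 0.5315 -0.4425  0.04  ] ang -48.64250647395247
grip [ 0.5303 -0.4384  0.07  ] 0.056070727090182154 -53.91383570022312
[[ 0.5727 -0.1397  0.07  ]
 [ 0.5668 -0.2188  0.07  ]
 [ 0.4571 -0.208   0.07  ]
 [ 0.4643 -0.1291  0.07  ]]
frame ctr [ 0.5152 -0.1739  0.07  ] [np.float64(0.07933938229838869), np.float64(0.11020866462519058), np.float64(0.07914495348597209), np.float64(0.10896675992848454)]
heater yaw -5.622154128077579
hinge [[ 0.6012 -0.1462  0.074 ]
 [ 0.5954 -0.2148  0.074 ]] [ 0.0831 -0.0066  0.004 ]
[[ 0.6958 -0.2631  0.078 ]
 [ 0.6981 -0.3215  0.078 ]] [[ 0.69   -0.3863  0.104 ]]
scene proj of well ctr [[300.3181 202.0526]] [[302.9434 163.298 ]]
```

```bash
cat >> h.py <<'E'
def box(x,y,yaw,L,W,z0,z1):
    c,s=np.cos(yaw),np.sin(yaw); return np.array([(x+c*a*L/2-s*b*W/2,y+s*a*L/2+c*b*W/2,z) for z in(z0,z1) for a,b in((1,1),(1,-1),(-1,-1),(-1,1))])
def overlay(n,im,boxes,ctr,w,h,s):
    x0,y0=ctr[0]-w//2,ctr[1]-h//2
    c=cv2.resize(im[y0:y0+h,x0:x0+w],None,fx=s,fy=s,interpolation=cv2.INTER_CUBIC)
    for b,col in boxes:
        p=((proj(n,b)-(x0,y0)+.5)*s*16).astype(int)
        for k in(0,4): cv2.polylines(c,[p[k:k+4]],True,col,1,cv2.LINE_AA,4)
    return c
def delta(xyz,Rt):  # target TCP pos & rotation -> tool-axes mm, rotvec deg from the present pose
    s=status.get_state(); R0=R.from_rotvec(s["tcp_rot"])
    return np.round(R0.inv().apply(np.array(xyz)-s["ee_pos"])*1000,1), np.round(np.degrees((R0.inv()*Rt).as_rotvec()),2)
def down(yaw): # tool x at world yaw, z down
    return R.from_matrix([[np.cos(yaw),np.sin(yaw),0],[np.sin(yaw),-np.cos(yaw),0],[0,0,-1]])
E
python3 - <<'E'
from h import *
y=np.radians(-48.6);hy=np.radians(-5.6)
bx=[(box(.5315,-.4425,y,.092,.062,0,.04),(0,0,255)),(box(.5315,-.4425,y,.054,.012,.044,.07),(0,255,0))]
hx=[(box(.5152,-.1739,hy,.104,.074,.07,.07),(0,0,255)),(box(.5152,-.1739,hy,.096,.066,.034,.066),(0,255,0))]
t=cv2.imread("pics/top0.png");s=cv2.imread("pics/scene0.png")
o=np.vstack([np.hstack([overlay("top",t,bx,(373,243),75,56,5),overlay("scene",s,bx,(303,170),75,56,5)]),
 np.hstack([overlay("top",t,hx,(236,238),75,56+20,5)[:300],overlay("scene",s,hx,(300,205),75,60,5)])])
cv2.imwrite("pics/o1.png",o[:600])
print(delta((.5315,-.4425,.12),down(y)),delta((.5315,-.4425,.047),down(y)))
E
```

```text
(array([321.7, -12.2, 106. ]), array([-7.00e-02,  5.00e-02,  7.11e+01])) (array([321.7, -12.1, 179. ]), array([-7.00e-02,  5.00e-02,  7.11e+01]))
```

View pics/o1.png

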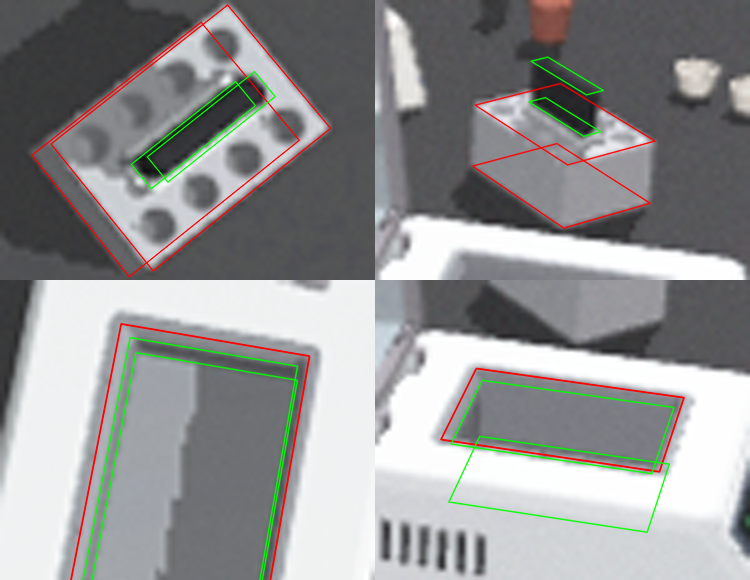

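The overlay matches in both views: block at (0.5315, -0.4425), yaw -48.6°, and well centre at (0.515, -0.174), yaw -5.6°. Moving to hover.

send_rows([
  {"dx": 40,"dy": -2,"dz": 0,"rz": 7.1,"grip": 0},
  {"dx": 80,"dy": -4,"dz": 0,"rz": 14.2,"grip": 0},
  {"dx": 110,"dy": -5,"dz": 0,"rz": 21.3,"grip": 0},
  {"dx": 140,"dy": -6,"dz": 0,"rz": 28.4,"grip": 0},
  {"dx": 170,"dy": -7,"dz": 0,"rz": 35.5,"grip": 0},
  {"dx": 200,"dy": -8,"dz": 20,"rz": 42.6,"grip": 0},
  {"dx": 235,"dy": -9,"dz": 40,"rz": 49.7,"grip": 0},
  {"dx": 270,"dy": -10,"dz": 60,"rz": 56.8,"grip": 0},
  {"dx": 300,"dy": -11,"dz": 80,"rz": 64,"grip": 0},
  {"dx": 321.7,"dy": -12.2,"dz": 106,"rz": 71.1,"grip": 0},
  {"dx": 321.7,"dy": -12.2,"dz": 106,"rz": 71.1,"grip": 0},
  {"dx": 321.7,"dy": -12.2,"dz": 106,"rz": 71.1,"grip": 0},
  {"dx": 321.7,"dy": -12.2,"dz": 106,"rz": 71.1,"grip": 0},
  {"dx": 321.7,"dy": -12.2,"dz": 106,"rz": 71.1,"grip": 0},
], newtons=25)

```text
invalid input
```

```bash
python3 - <<'E'
from h import *
s=status.get_state();print(s["time"],s["ee_pos"],s["joint_pos"].round(2),delta((.5315,-.4425,.047),down(np.radians(-48.6))))
E
```

```text
0.1 [ 0.23901679 -0.57700688  0.22603077] [ 1.08  0.44  0.02  1.57 -0.01  1.13 -0.08] (array([321.7, -12.1, 179. ]), array([-7.00e-02,  5.00e-02,  7.11e+01]))
```

send_rows([
  {"dx": 40,"dy": -2,"dz": 0,"rx": 0,"ry": 0,"rz": 7.1,"grip": 0},
  {"dx": 80,"dy": -4,"dz": 0,"rx": 0,"ry": 0,"rz": 14.2,"grip": 0},
  {"dx": 110,"dy": -5,"dz": 0,"rx": 0,"ry": 0,"rz": 21.3,"grip": 0},
  {"dx": 140,"dy": -6,"dz": 0,"rx": 0,"ry": 0,"rz": 28.4,"grip": 0},
  {"dx": 170,"dy": -7,"dz": 0,"rx": 0,"ry": 0,"rz": 35.5,"grip": 0},
  {"dx": 200,"dy": -8,"dz": 20,"rx": 0,"ry": 0,"rz": 42.6,"grip": 0},
  {"dx": 235,"dy": -9,"dz": 40,"rx": 0,"ry": 0,"rz": 49.7,"grip": 0},
  {"dx": 270,"dy": -10,"dz": 60,"rx": 0,"ry": 0,"rz": 56.8,"grip": 0},
  {"dx": 300,"dy": -11,"dz": 80,"rx": 0,"ry": 0,"rz": 64,"grip": 0},
  {"dx": 321.7,"dy": -12.2,"dz": 106,"rx": 0,"ry": 0,"rz": 71.1,"grip": 0},
  {"dx": 321.7,"dy": -12.2,"dz": 106,"rx": 0,"ry": 0,"rz": 71.1,"grip": 0},
  {"dx": 321.7,"dy": -12.2,"dz": 106,"rx": 0,"ry": 0,"rz": 71.1,"grip": 0},
  {"dx": 321.7,"dy": -12.2,"dz": 106,"rx": 0,"ry": 0,"rz": 71.1,"grip": 0},
  {"dx": 321.7,"dy": -12.2,"dz": 106,"rx": 0,"ry": 0,"rz": 71.1,"grip": 0},
], newtons=25)

```text
time: 1.27
ee_pos: [0.5307, -0.4448, 0.1219]
tcp_rot: [2.862, -1.293, 0.002]
wrist_force: [0.6, 0.3, 0.3]
width: 0.0919
```

```bash
python3 - <<'E'
from h import *
s=status.get_state();print(s["time"],s["ee_pos"],s["joint_pos"].round(2),delta((.5315,-.4425,.047),down(np.radians(-48.6))))
E
```

```text
1.2667 [ 0.53065359 -0.44480682  0.12185747] [ 0.47  0.64  0.25  1.52 -0.17  1.   -1.66] (array([-1.3, -2.2, 74.9]), array([ 0.04, -0.09, -0.05]))
```

send_rows([
  {"dx": 0,"dy": 0,"dz": 25,"rx": 0,"ry": 0,"rz": 0,"grip": 0},
  {"dx": 0,"dy": 0,"dz": 50,"rx": 0,"ry": 0,"rz": 0,"grip": 0},
  {"dx": 0,"dy": 0,"dz": 65,"rx": 0,"ry": 0,"rz": 0,"grip": 0},
  {"dx": 0,"dy": 0,"dz": 73,"rx": 0,"ry": 0,"rz": 0,"grip": 0},
  {"dx": 0,"dy": 0,"dz": 73,"rx": 0,"ry": 0,"rz": 0,"grip": 0},
  {"dx": 0,"dy": 0,"dz": 73,"rx": 0,"ry": 0,"rz": 0,"grip": 0},
  {"dx": 0,"dy": 0,"dz": 73,"rx": 0,"ry": 0,"rz": 0,"grip": 0},
])

```text
time: 1.85
ee_pos: [0.5322, -0.4443, 0.0495]
tcp_rot: [2.862, -1.293, 0.004]
wrist_force: [-0.2, -0.3, -0.5]
width: 0.0916
```

```bash
python3 - <<'E'
from h import *
s=status.get_state();print(s["time"],s["ee_pos"],s["joint_vel"].round(3),delta((.5315,-.4425,.047),down(np.radians(-48.6))))
E
```

```text
1.85 [ 0.53220032 -0.44425755  0.04951085] [-0.005 -0.004  0.001 -0.001 -0.001 -0.002 -0.002] (array([-1.8, -0.6,  2.5]), array([-0.02, -0.15, -0.03]))
```

send_rows([
  {"dx": -1.8,"dy": -0.6,"dz": 2,"rx": 0,"ry": 0,"rz": 0,"grip": 0},
  {"dx": -1.8,"dy": -0.6,"dz": 2,"rx": 0,"ry": 0,"rz": 0,"grip": 0.3},
  {"dx": -1.8,"dy": -0.6,"dz": 2,"rx": 0,"ry": 0,"rz": 0,"grip": 0.6},
  {"dx": -1.8,"dy": -0.6,"dz": 2,"rx": 0,"ry": 0,"rz": 0,"grip": 0.8},
  {"dx": -1.8,"dy": -0.6,"dz": 2,"rx": 0,"ry": 0,"rz": 0,"grip": 1},
  {"dx": -1.8,"dy": -0.6,"dz": 2,"rx": 0,"ry": 0,"rz": 0,"grip": 1},
  {"dx": -1.8,"dy": -0.6,"dz": 2,"rx": 0,"ry": 0,"rz": 0,"grip": 1},
  {"dx": -1.8,"dy": -0.6,"dz": 2,"rx": 0,"ry": 0,"rz": 0,"grip": 1},
  {"dx": -1.8,"dy": -0.6,"dz": 2,"rx": 0,"ry": 0,"rz": 0,"grip": 1},
  {"dx": -1.8,"dy": -0.6,"dz": 2,"rx": 0,"ry": 0,"rz": 0,"grip": 1},
], newtons=30)

```text
time: 2.68
ee_pos: [0.531, -0.4413, 0.0457]
tcp_rot: [2.863, -1.293, -0.0]
wrist_force: [0.8, 0.1, 0.2]
width: 0.0365
```

send_rows([
  {"dx": -1.8,"dy": -0.6,"dz": 2,"rx": 0,"ry": 0,"rz": 0,"grip": 1},
])

```text
time: 2.77
ee_pos: [0.5305, -0.4401, 0.0441]
tcp_rot: [2.863, -1.293, 0.001]
wrist_force: [0.3, 0.4, 0.4]
width: 0.0297
```

send_rows([
  {"dx": 0,"dy": 0,"dz": 0,"rx": 0,"ry": 0,"rz": 0,"grip": 1},
  {"dx": 0,"dy": 0,"dz": 0,"rx": 0,"ry": 0,"rz": 0,"grip": 1},
  {"dx": 0,"dy": 0,"dz": 0,"rx": 0,"ry": 0,"rz": 0,"grip": 1},
  {"dx": 0,"dy": 0,"dz": 0,"rx": 0,"ry": 0,"rz": 0,"grip": 1},
  {"dx": 0,"dy": 0,"dz": 0,"rx": 0,"ry": 0,"rz": 0,"grip": 1},
])

```text
time: 3.18
ee_pos: [0.5303, -0.4393, 0.0436]
tcp_rot: [-2.863, 1.292, 0.0]
wrist_force: [0.3, 0.3, -1.7]
width: 0.0118
```

Gripped (11.8 mm, matching the 12 mm grip). Lifting.

send_rows([
  {"dx": 0,"dy": 0,"dz": -5,"rx": 0,"ry": 0,"rz": 0,"grip": 1},
  {"dx": 0,"dy": 0,"dz": -15,"rx": 0,"ry": 0,"rz": 0,"grip": 1},
  {"dx": 0,"dy": 0,"dz": -30,"rx": 0,"ry": 0,"rz": 0,"grip": 1},
  {"dx": 0,"dy": 0,"dz": -50,"rx": 0,"ry": 0,"rz": 0,"grip": 1},
  {"dx": 0,"dy": 0,"dz": -70,"rx": 0,"ry": 0,"rz": 0,"grip": 1},
  {"dx": 0,"dy": 0,"dz": -90,"rx": 0,"ry": 0,"rz": 0,"grip": 1},
  {"dx": 0,"dy": 0,"dz": -105,"rx": 0,"ry": 0,"rz": 0,"grip": 1},
  {"dx": 0,"dy": 0,"dz": -115,"rx": 0,"ry": 0,"rz": 0,"grip": 1},
  {"dx": 0,"dy": 0,"dz": -120,"rx": 0,"ry": 0,"rz": 0,"grip": 1},
  {"dx": 0,"dy": 0,"dz": -120,"rx": 0,"ry": 0,"rz": 0,"grip": 1},
  {"dx": 0,"dy": 0,"dz": -120,"rx": 0,"ry": 0,"rz": 0,"grip": 1},
], newtons=40)

```text
time: 4.1
ee_pos: [0.53, -0.4393, 0.1632]
tcp_rot: [-2.863, 1.293, 0.001]
wrist_force: [0.3, 1.0, -4.4]
width: 0.0115
```

```bash
python3 - <<'E'
from h import *
s=status.get_state();print(s["time"],s["ee_pos"],s["wrist_force"],s["width"])
hy=np.radians(-5.6)
# block centre is 3.2 mm ahead of TCP along tool x
t=np.array([.5152,-.1739,0])-.0032*np.array([np.cos(hy),np.sin(hy),0])
print(t,delta((t[0],t[1],s["ee_pos"][2]),down(hy)))
E
```

```text
4.1 [ 0.52996159 -0.43930391  0.16321174] [ 0.32847883  1.02945146 -4.38252965] 0.011541851075819853
[ 0.51201527 -0.17358773  0.        ] (array([-2.112e+02, -1.622e+02,  1.000e-01]), array([-1.0e-02,  5.0e-02, -4.3e+01]))
```

send_rows([
  {"dx": -10,"dy": -8,"dz": 0,"rx": 0,"ry": 0,"rz": -2,"grip": 1},
  {"dx": -30,"dy": -23,"dz": 0,"rx": 0,"ry": 0,"rz": -6,"grip": 1},
  {"dx": -55,"dy": -42,"dz": 0,"rx": 0,"ry": 0,"rz": -11,"grip": 1},
  {"dx": -80,"dy": -61,"dz": 0,"rx": 0,"ry": 0,"rz": -16,"grip": 1},
  {"dx": -105,"dy": -81,"dz": 0,"rx": 0,"ry": 0,"rz": -21,"grip": 1},
  {"dx": -130,"dy": -100,"dz": 0,"rx": 0,"ry": 0,"rz": -26,"grip": 1},
  {"dx": -155,"dy": -119,"dz": 0,"rx": 0,"ry": 0,"rz": -31,"grip": 1},
  {"dx": -180,"dy": -138,"dz": 0,"rx": 0,"ry": 0,"rz": -36,"grip": 1},
  {"dx": -200,"dy": -154,"dz": 0,"rx": 0,"ry": 0,"rz": -40,"grip": 1},
  {"dx": -211.2,"dy": -162.2,"dz": 0,"rx": 0,"ry": 0,"rz": -43,"grip": 1},
  {"dx": -211.2,"dy": -162.2,"dz": 0,"rx": 0,"ry": 0,"rz": -43,"grip": 1},
  {"dx": -211.2,"dy": -162.2,"dz": 0,"rx": 0,"ry": 0,"rz": -43,"grip": 1},
  {"dx": -211.2,"dy": -162.2,"dz": 0,"rx": 0,"ry": 0,"rz": -43,"grip": 1},
  {"dx": -211.2,"dy": -162.2,"dz": 0,"rx": 0,"ry": 0,"rz": -43,"grip": 1},
])

```text
time: 5.27
ee_pos: [0.512, -0.1754, 0.1635]
tcp_rot: [3.137, -0.157, -0.001]
wrist_force: [-1.3, -0.0, -4.4]
width: 0.0119
```

```bash
python3 - <<'E'
from h import *
s=status.get_state();print(s["time"],s["ee_pos"],s["width"],s["joint_pos"].round(2))
hy=np.radians(-5.6);t=(.5120,-.1736)
print(delta((t[0],t[1],s["ee_pos"][2]),down(hy)))
e=s["ee_pos"];c=R.from_rotvec(s["tcp_rot"]).apply([.0032,0,0])+e;y=R.from_rotvec(s["tcp_rot"]).apply([1,0,0]);yaw=np.arctan2(y[1],y[0]);zb=e[2]-.0436
bx=[(box(c[0],c[1],yaw,.092,.062,zb,zb+.04),(0,0,255)),(box(.5152,-.1739,hy,.110,.079,.07,.07),(0,255,0))]
t=eyes.camera("top");q=eyes.camera("scene")
cv2.imwrite("pics/o2.png",np.hstack([overlay("top",t,bx,(236,232),100,135,4),overlay("scene",q,bx,(300,180),100,135,4)]))
E
```

```text
5.2667 [ 0.51201699 -0.17540238  0.16348116] 0.011896210012992254 [ 0.21  0.36  0.03  1.86 -0.01  0.92 -1.43]
(array([-0.2, -1.8, -0. ]), array([ 0.05,  0.02, -0.14]))
```

View pics/o2.png

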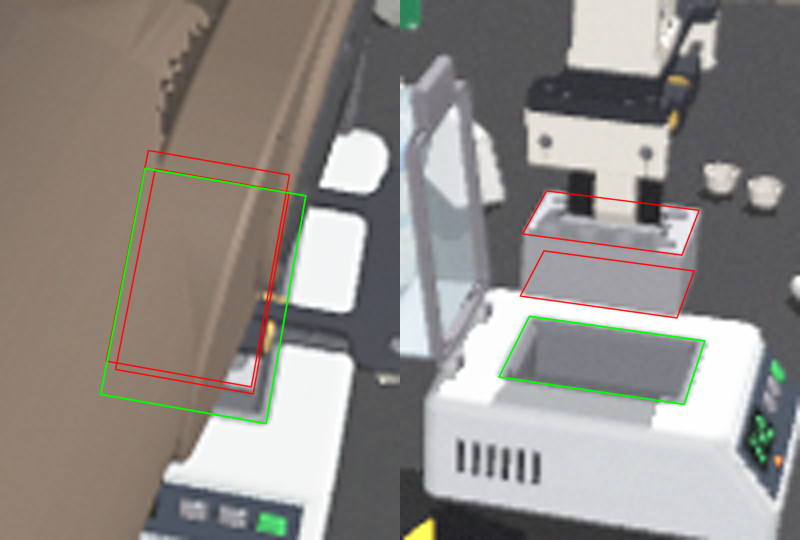

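The arm hides the block from the top camera. In the scene view the block and well overlays match the image. Correcting by -1.8 mm and lowering to just above the well.

send_rows([
  {"dx": 0,"dy": -1,"dz": 10,"rx": 0,"ry": 0,"rz": 0,"grip": 1},
  {"dx": 0,"dy": -1,"dz": 25,"rx": 0,"ry": 0,"rz": 0,"grip": 1},
  {"dx": 0,"dy": -1,"dz": 38,"rx": 0,"ry": 0,"rz": 0,"grip": 1},
  {"dx": 0,"dy": -1,"dz": 44,"rx": 0,"ry": 0,"rz": 0,"grip": 1},
  {"dx": 0,"dy": -1,"dz": 44,"rx": 0,"ry": 0,"rz": 0,"grip": 1},
  {"dx": 0,"dy": -1,"dz": 44,"rx": 0,"ry": 0,"rz": 0,"grip": 1},
  {"dx": 0,"dy": -1,"dz": 44,"rx": 0,"ry": 0,"rz": 0,"grip": 1},
  {"dx": 0,"dy": -1,"dz": 44,"rx": 0,"ry": 0,"rz": 0,"grip": 1},
  {"dx": 0,"dy": -1,"dz": 44,"rx": 0,"ry": 0,"rz": 0,"grip": 1},
  {"dx": 0,"dy": -1,"dz": 44,"rx": 0,"ry": 0,"rz": 0,"grip": 1},
])

```text
time: 6.2
ee_pos: [0.5127, -0.1729, 0.1202]
tcp_rot: [3.138, -0.153, 0.002]
wrist_force: [-0.7, 0.3, -4.4]
width: 0.0119
```

```bash
python3 - <<'E'
from h import *
s=status.get_state();print(s["time"],s["ee_pos"],s["wrist_force"])
hy=np.radians(-5.6);t=(.5120,-.1736)
print(delta((t[0],t[1],.0776),down(hy)))
e=s["ee_pos"];c=R.from_rotvec(s["tcp_rot"]).apply([.0032,0,0])+e;y=R.from_rotvec(s["tcp_rot"]).apply([1,0,0]);yaw=np.arctan2(y[1],y[0]);zb=e[2]-.0436
bx=[(box(c[0],c[1],yaw,.092,.062,zb,zb+.04),(0,0,255)),(box(.5152,-.1739,hy,.110,.079,.07,.07),(0,255,0))]
q=eyes.camera("scene")
cv2.imwrite("pics/o3.png",np.hstack([overlay("scene",q,bx,(300,190),56,70,7),overlay("scene",q,[],(300,190),56,70,7)]))
E
```

```text
6.2 [ 0.51269152 -0.17294355  0.12022702] [-0.70102299  0.30277611 -4.40253042]
(array([-0.7,  0.7, 42.6]), array([ 0.01, -0.06,  0.  ]))
```

View pics/o3.png

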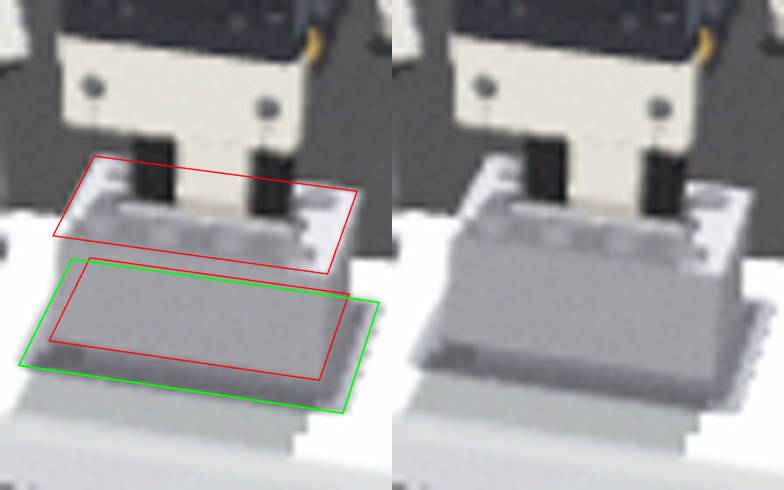

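The block and well outlines agree within about 1 px, roughly 1–2 mm, which is inside the lead-in. Lowering into the well.

send_rows([
  {"dx": 0,"dy": 0.7,"dz": 4,"rx": 0,"ry": 0,"rz": 0,"grip": 1},
  {"dx": 0,"dy": 0.7,"dz": 7,"rx": 0,"ry": 0,"rz": 0,"grip": 1},
  {"dx": 0,"dy": 0.7,"dz": 10,"rx": 0,"ry": 0,"rz": 0,"grip": 1},
  {"dx": 0,"dy": 0.7,"dz": 13,"rx": 0,"ry": 0,"rz": 0,"grip": 1},
  {"dx": 0,"dy": 0.7,"dz": 16,"rx": 0,"ry": 0,"rz": 0,"grip": 1},
  {"dx": 0,"dy": 0.7,"dz": 18,"rx": 0,"ry": 0,"rz": 0,"grip": 1},
  {"dx": 0,"dy": 0.7,"dz": 18,"rx": 0,"ry": 0,"rz": 0,"grip": 1},
  {"dx": 0,"dy": 0.7,"dz": 18,"rx": 0,"ry": 0,"rz": 0,"grip": 1},
])

```text
time: 6.92
ee_pos: [0.5122, -0.1736, 0.1016]
tcp_rot: [-3.138, 0.153, 0.0]
wrist_force: [-0.1, 1.1, -4.4]
width: 0.0114
```

No contact with the underside at about 0.058 m, so it is past the lead-in. Continuing down.

send_rows([
  {"dx": 0,"dy": 0,"dz": 3,"rx": 0,"ry": 0,"rz": 0,"grip": 1},
  {"dx": 0,"dy": 0,"dz": 6,"rx": 0,"ry": 0,"rz": 0,"grip": 1},
  {"dx": 0,"dy": 0,"dz": 9,"rx": 0,"ry": 0,"rz": 0,"grip": 1},
  {"dx": 0,"dy": 0,"dz": 12,"rx": 0,"ry": 0,"rz": 0,"grip": 1},
  {"dx": 0,"dy": 0,"dz": 15,"rx": 0,"ry": 0,"rz": 0,"grip": 1},
  {"dx": 0,"dy": 0,"dz": 18,"rx": 0,"ry": 0,"rz": 0,"grip": 1},
  {"dx": 0,"dy": 0,"dz": 20,"rx": 0,"ry": 0,"rz": 0,"grip": 1},
  {"dx": 0,"dy": 0,"dz": 22,"rx": 0,"ry": 0,"rz": 0,"grip": 1},
  {"dx": 0,"dy": 0,"dz": 22,"rx": 0,"ry": 0,"rz": 0,"grip": 1},
  {"dx": 0,"dy": 0,"dz": 22,"rx": 0,"ry": 0,"rz": 0,"grip": 1},
  {"dx": 0,"dy": 0,"dz": 22,"rx": 0,"ry": 0,"rz": 0,"grip": 1},
])

```text
time: 7.83
ee_pos: [0.5124, -0.1736, 0.0798]
tcp_rot: [3.138, -0.153, 0.0]
wrist_force: [-0.5, 0.5, -3.8]
width: 0.0116
```

send_rows([
  {"dx": 0,"dy": 0,"dz": 1,"rx": 0,"ry": 0,"rz": 0,"grip": 1},
  {"dx": 0,"dy": 0,"dz": 2,"rx": 0,"ry": 0,"rz": 0,"grip": 1},
  {"dx": 0,"dy": 0,"dz": 2,"rx": 0,"ry": 0,"rz": 0,"grip": 1},
  {"dx": 0,"dy": 0,"dz": 2,"rx": 0,"ry": 0,"rz": 0,"grip": 1},
])

```text
time: 8.17
ee_pos: [0.5122, -0.1736, 0.0777]
tcp_rot: [3.138, -0.153, -0.0]
wrist_force: [0.3, 0.5, -4.3]
width: 0.0119
```

send_rows([
  {"dx": 0,"dy": 0,"dz": 0.7,"rx": 0,"ry": 0,"rz": 0,"grip": 1},
  {"dx": 0,"dy": 0,"dz": 1.4,"rx": 0,"ry": 0,"rz": 0,"grip": 1},
  {"dx": 0,"dy": 0,"dz": 1.4,"rx": 0,"ry": 0,"rz": 0,"grip": 1},
  {"dx": 0,"dy": 0,"dz": 1.4,"rx": 0,"ry": 0,"rz": 0,"grip": 1},
])

```text
time: 8.5
ee_pos: [0.5124, -0.1735, 0.0774]
tcp_rot: [-3.138, 0.153, -0.001]
wrist_force: [-4.4, 2.7, 10.1]
width: 0.0115
```

Floor contact at 0.0774, where 0.0776 was expected. Releasing, then backing straight up.

send_rows([
  {"dx": 0,"dy": 0,"dz": -0.7,"rx": 0,"ry": 0,"rz": 0,"grip": 1},
  {"dx": 0,"dy": 0,"dz": -1,"rx": 0,"ry": 0,"rz": 0,"grip": 0.75},
  {"dx": 0,"dy": 0,"dz": -1,"rx": 0,"ry": 0,"rz": 0,"grip": 0.6},
  {"dx": 0,"dy": 0,"dz": -1,"rx": 0,"ry": 0,"rz": 0,"grip": 0.5},
  {"dx": 0,"dy": 0,"dz": -1,"rx": 0,"ry": 0,"rz": 0,"grip": 0.5},
  {"dx": 0,"dy": 0,"dz": -1,"rx": 0,"ry": 0,"rz": 0,"grip": 0.5},
  {"dx": 0,"dy": 0,"dz": -10,"rx": 0,"ry": 0,"rz": 0,"grip": 0.5},
  {"dx": 0,"dy": 0,"dz": -40,"rx": 0,"ry": 0,"rz": 0,"grip": 0.5},
  {"dx": 0,"dy": 0,"dz": -80,"rx": 0,"ry": 0,"rz": 0,"grip": 0.5},
  {"dx": 0,"dy": 0,"dz": -120,"rx": 0,"ry": 0,"rz": 0,"grip": 0.5},
  {"dx": 0,"dy": 0,"dz": -130,"rx": 0,"ry": 0,"rz": 0,"grip": 0.5},
  {"dx": 0,"dy": 0,"dz": -130,"rx": 0,"ry": 0,"rz": 0,"grip": 0.5},
])

```text
time: 9.5
ee_pos: [0.5146, -0.1742, 0.2108]
tcp_rot: [3.136, -0.154, 0.012]
wrist_force: [-0.1, 0.0, -0.8]
width: 0.0458
```

```bash
python3 - <<'E'
from h import *
s=status.get_state();print(s["time"],s["ee_pos"],s["wrist_force"],s["width"])
hy=np.radians(-5.6)
bx=[(box(.5152,-.1739,hy,.092,.062,.034,.074),(0,0,255)),(box(.5152,-.1739,hy,.054,.012,.078,.104),(0,255,0))]
# hood geometry for lid angles
ch,sh=np.cos(hy),np.sin(hy); H=np.array([.5152+.085*ch,-.1739+.085*sh,.074])
hx=np.array([ch,sh,0]);yv=np.array([-sh,ch,0])
for a in(1.3,1.4,1.5,1.57,1.65):
    d=-hx*np.cos(a)+np.array([0,0,np.sin(a)]); T=H+.158*d
    p=[T+.03*yv,T-.03*yv]; print(a,T.round(4),proj("scene",p).round(1).tolist(),proj("top",p).round(1).tolist())
q=eyes.camera("scene")
im=np.hstack([overlay("scene",q,bx,(300,195),55,70,6),overlay("scene",q,[],(270,170),70,105,6)[105:525]])
cv2.imwrite("pics/o4.png",im)
E
```

```text
9.5 [ 0.51459481 -0.17418381  0.21081236] [-0.05293814  0.03256451 -0.80391753] 0.045760941109171234
1.3 [ 0.5577 -0.1781  0.2262] [[282.5, 144.4], [288.3, 134.8]] [[218.2, 195.3], [255.6, 201.6]]
1.4 [ 0.5731 -0.1796  0.2297] [[275.8, 142.1], [281.9, 132.7]] [[219.9, 185.4], [257.3, 191.7]]
1.5 [ 0.5887 -0.1811  0.2316] [[269.0, 140.5], [275.3, 131.1]] [[221.7, 175.7], [259.0, 182.0]]
1.57 [ 0.5997 -0.1822  0.232 ] [[264.2, 139.8], [270.8, 130.5]] [[223.0, 169.0], [260.2, 175.2]]
1.65 [ 0.6122 -0.1834  0.2315] [[258.7, 139.3], [265.5, 130.1]] [[224.5, 161.6], [261.5, 167.8]]
```

View pics/o4.png

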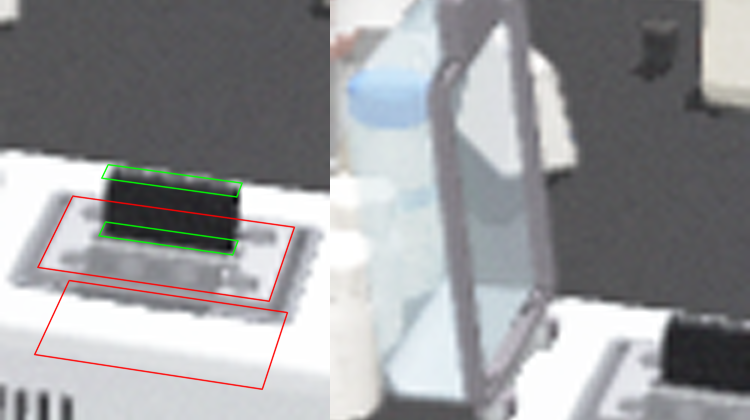

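The block is seated: the grip top lands on the model for the home height (0.104) in the scene view. Next I measure the hood angle and tab.

```bash
cat >> h.py <<'E'
hy=np.radians(-5.6);ch,sh=np.cos(hy),np.sin(hy);hx=np.array([ch,sh,0]);yv=np.array([-sh,ch,0]);zv=np.array([0,0,1.])
H=np.array([.5152+.085*ch,-.1739+.085*sh,.074])
def lid(a,r,y,n): return H+r*(-hx*np.cos(a)+zv*np.sin(a))+y*yv+n*(hx*np.sin(a)+zv*np.cos(a))
E
python3 - <<'E'
from h import *
t=cv2.imread("pics/top0.png"); q=eyes.camera("scene")
def tab(a): return np.array([lid(a,r,y,n) for n in(-.005,.005) for r,y in((.147,.03),(.147,-.03),(.169,-.03),(.169,.03))])
rows=[]
for a,col in((1.55,(0,0,255)),(1.65,(0,255,0))):
    rows.append(np.vstack([overlay("top",t,[(tab(a),col)],(245,160),56,40,7),overlay("scene",q,[(tab(a),col)],(264,140),56,44,7)]))
cv2.imwrite("pics/o5.png",np.hstack(rows))
E
```

```text
(no output)
```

View pics/o5.png

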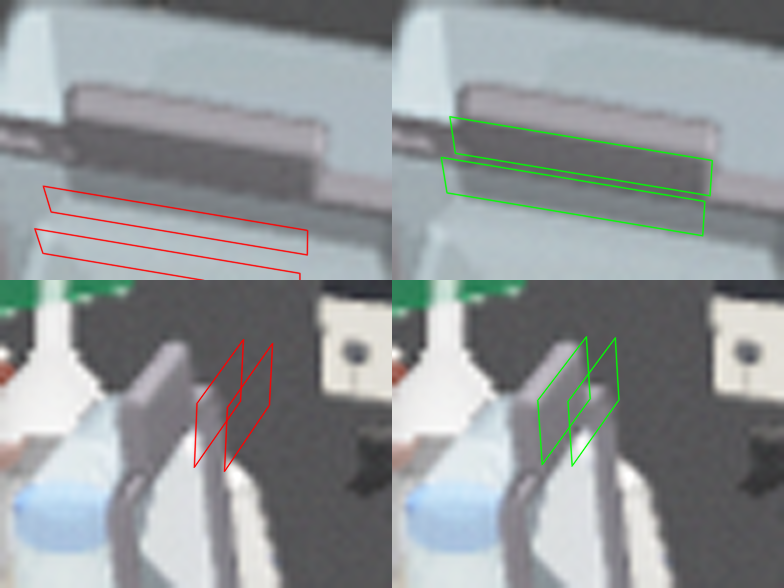

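```bash
python3 - <<'E'
from h import *
for a in(1.6,1.65,1.7):
    for y in(.053,-.053):
        p=proj("scene",[lid(a,.02,y,0),lid(a,.13,y,0)]); print(a,y,p.round(1).tolist(),"slope",((p[0]-p[1])[0]/(p[0]-p[1])[1]).round(3))
    for n in(-.005,0,.005): print("  far top front",n,proj("scene",lid(a,.169,-.03,n)).round(1),"top near/far",proj("top",[lid(a,.169,.03,n),lid(a,.169,-.03,n)]).round(1).tolist(),lid(a,.169,0,n).round(4))
E
```

```text
1.6 0.053 [[260.2, 198.6], [259.6, 155.1]] slope 0.015
1.6 -0.053 [[271.4, 178.9], [271.2, 137.9]] slope 0.003
  far top front -0.005 [[270.9 126. ]] top near/far [[222.4, 167.0], [260.2, 173.3]] [ 0.5997 -0.1822  0.2431]
  far top front 0 [[268.8 125.8]] top near/far [[223.0, 164.0], [260.8, 170.3]] [ 0.6047 -0.1827  0.2429]
  far top front 0.005 [[266.7 125.7]] top near/far [[223.7, 161.0], [261.3, 167.3]] [ 0.6097 -0.1832  0.2428]
1.65 0.053 [[259.8, 198.5], [256.8, 154.8]] slope 0.07
1.65 -0.053 [[271.0, 178.9], [268.6, 137.7]] slope 0.058
  far top front -0.005 [[267.3 125.7]] top near/far [[223.5, 161.9], [261.1, 168.2]] [ 0.6081 -0.183   0.2429]
  far top front 0 [[265.3 125.6]] top near/far [[224.1, 159.0], [261.7, 165.3]] [ 0.6131 -0.1835  0.2425]
  far top front 0.005 [[263.2 125.5]] top near/far [[224.7, 156.1], [262.2, 162.4]] [ 0.6181 -0.184   0.2421]
1.7 0.053 [[259.4, 198.5], [254.0, 154.8]] slope 0.124
1.7 -0.053 [[270.6, 178.9], [266.0, 137.7]] slope 0.111
  far top front -0.005 [[263.8 125.6]] top near/far [[224.5, 157.0], [262.0, 163.3]] [ 0.6165 -0.1838  0.2422]
  far top front 0 [[261.8 125.6]] top near/far [[225.1, 154.2], [262.6, 160.4]] [ 0.6215 -0.1843  0.2416]
  far top front 0.005 [[259.7 125.6]] top near/far [[225.7, 151.4], [263.1, 157.6]] [ 0.6264 -0.1848  0.2409]
```

Rim slope and tab edges give a hood angle of about 1.69 rad. The tab's back-top corner is near (0.625, -0.185, 0.241). I'll go above the ledge behind the tab with the fingers shut.

send_rows([
  {"dx": 0,"dy": 0,"dz": -35,"rx": 0,"ry": 0,"rz": 0,"grip": 0.7},
  {"dx": 0,"dy": 0,"dz": -70,"rx": 0,"ry": 0,"rz": 0,"grip": 1},
  {"dx": 0,"dy": 0,"dz": -85,"rx": 0,"ry": 0,"rz": 0,"grip": 1},
  {"dx": 20,"dy": 0,"dz": -85,"rx": 0,"ry": 0,"rz": 0,"grip": 1},
  {"dx": 50,"dy": 0,"dz": -85,"rx": 0,"ry": 0,"rz": 0,"grip": 1},
  {"dx": 80,"dy": 0,"dz": -85,"rx": 0,"ry": 0,"rz": 0,"grip": 1},
  {"dx": 110,"dy": 0,"dz": -85,"rx": 0,"ry": 0,"rz": 0,"grip": 1},
  {"dx": 126,"dy": 0,"dz": -85,"rx": 0,"ry": 0,"rz": 0,"grip": 1},
  {"dx": 126,"dy": 0,"dz": -85,"rx": 0,"ry": 0,"rz": 0,"grip": 1},
  {"dx": 126,"dy": 0,"dz": -85,"rx": 0,"ry": 0,"rz": 0,"grip": 1},
  {"dx": 126,"dy": 0,"dz": -85,"rx": 0,"ry": 0,"rz": 0,"grip": 1},
  {"dx": 126,"dy": 0,"dz": -85,"rx": 0,"ry": 0,"rz": 0,"grip": 1},
], newtons=20)

```text
time: 10.6
ee_pos: [0.6366, -0.186, 0.2909]
tcp_rot: [-3.138, 0.154, 0.002]
wrist_force: [-0.6, -0.2, -0.6]
width: 0.0003
```

```bash
python3 - <<'E'
from h import *
s=status.get_state();print(s["time"],s["ee_pos"],s["width"],s["joint_pos"].round(2))
t=H+.040*hx;print(delta((t[0],t[1],.227),down(hy)))
E
```

```text
10.6 [ 0.63660438 -0.18600787  0.29091585] 0.00028235911715481226 [ 0.17  0.46  0.05  1.37 -0.02  1.31 -1.45]
(array([ 3.1, -0.2, 63.9]), array([ 0.  ,  0.07, -0.03]))
```

send_rows([
  {"dx": 3,"dy": 0,"dz": 15,"rx": 0,"ry": 0,"rz": 0,"grip": 1},
  {"dx": 3,"dy": 0,"dz": 30,"rx": 0,"ry": 0,"rz": 0,"grip": 1},
  {"dx": 3,"dy": 0,"dz": 42,"rx": 0,"ry": 0,"rz": 0,"grip": 1},
  {"dx": 3,"dy": 0,"dz": 52,"rx": 0,"ry": 0,"rz": 0,"grip": 1},
  {"dx": 3,"dy": 0,"dz": 60,"rx": 0,"ry": 0,"rz": 0,"grip": 1},
  {"dx": 3,"dy": 0,"dz": 62,"rx": 0,"ry": 0,"rz": 0,"grip": 1},
  {"dx": 3,"dy": 0,"dz": 62,"rx": 0,"ry": 0,"rz": 0,"grip": 1},
  {"dx": 3,"dy": 0,"dz": 62,"rx": 0,"ry": 0,"rz": 0,"grip": 1},
  {"dx": 3,"dy": 0,"dz": 62,"rx": 0,"ry": 0,"rz": 0,"grip": 1},
])

```text
time: 11.35
ee_pos: [0.641, -0.1862, 0.2301]
tcp_rot: [3.138, -0.154, 0.002]
wrist_force: [0.1, -0.0, -0.4]
width: 0.0003
```

```bash
python3 - <<'E'
from h import *
s=status.get_state();print(s["time"],s["ee_pos"],s["wrist_force"])
q=eyes.camera("scene");cv2.imwrite("pics/o6.png",overlay("scene",q,[],(264,140),80,80,7))
# follow-path: finger front face against tab back (n=.005), rel. tip; tool tilt k*(1.69-a)
R0=R.from_rotvec(s["tcp_rot"]);e=s["ee_pos"];f=.0095;print("r,n now:",(e-H)@(-hx*np.cos(1.69)+zv*np.sin(1.69)),(e-H)@(hx*np.sin(1.69)+zv*np.cos(1.69)))
for a in np.arange(1.69,.75,-.1):
    tau=.5*(1.69-a)     # body leans to robot; tool z tips toward +hx
    tz=-zv*np.cos(tau)+hx*np.sin(tau); tx=hx*np.cos(tau)+zv*np.sin(tau)
    d=-hx*np.cos(a)+zv*np.sin(a); n=hx*np.sin(a)+zv*np.cos(a)
    rF=.152+.006*(1.69-a)/.8; Fp=H+rF*d+.005*n   # front lower edge of fingers
    P=Fp+f*tx; back=(P+f*tx-H)@d
    Rt=R.from_matrix(np.c_[tx,-yv,tz])
    print(round(a,2),P.round(4),(R0.inv().apply(P-e)*1000).round(1),np.degrees((R0.inv()*Rt).as_rotvec()).round(1),"back r",back.round(4))
E
```

```text
11.35 [ 0.64098934 -0.18624284  0.23013316] [ 0.12274151 -0.04177516 -0.3578269 ]
r,n now: 0.15994776127414614 0.022532103319908004
1.69 [ 0.6322 -0.1854  0.2243] [-8.9 -0.   5.8] [ 0.  -0.1 -0. ] back r 0.1543
1.59 [ 0.6171 -0.1839  0.2271] [-24.  -0.   3.] [ 0.   2.8 -0. ] back r 0.1541
1.49 [ 0.6018 -0.1824  0.2284] [-39.3  -0.    1.7] [ 0.   5.7 -0. ] back r 0.1539
1.39 [ 0.5864 -0.1809  0.2281] [-54.8  -0.    2. ] [ 0.   8.5 -0. ] back r 0.1537
1.29 [ 0.5711 -0.1794  0.2262] [-70.2  -0.    3.9] [ 0.  11.4 -0. ] back r 0.1535
1.19 [ 0.556  -0.1779  0.2228] [-85.4  -0.    7.2] [ 0.  14.3 -0. ] back r 0.1533
1.09 [ 0.5412 -0.1764  0.2179] [-100.3   -0.    12.1] [ 0.  17.1 -0. ] back r 0.1531
0.99 [ 0.527  -0.1751  0.2115] [-114.6   -0.    18.5] [ 0. 20. -0.] back r 0.1529
0.89 [ 0.5134 -0.1737  0.2036] [-128.2   -0.    26.4] [ 0.  22.9 -0. ] back r 0.1527
0.79 [ 0.5006 -0.1725  0.1944] [-141.1   -0.    35.6] [ 0.  25.7 -0. ] back r 0.1526
```

View pics/o6.png

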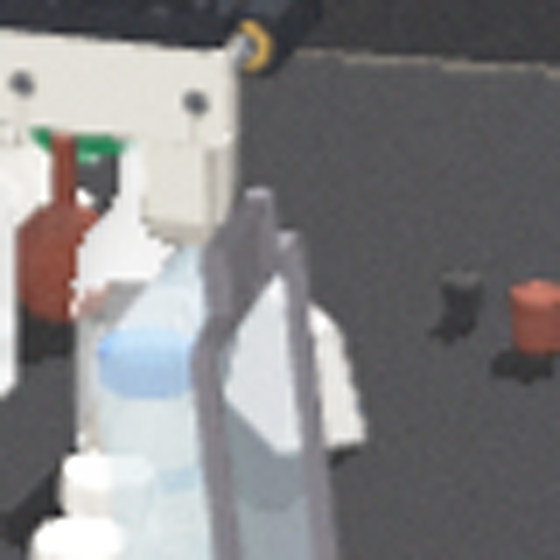

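The fingers hang behind the tab at about (205,230) in the crop, with the tips just above the ledge. Now pulling along the arc, in stages.

send_rows([
  {"dx": -3,"dy": 0,"dz": 4,"rx": 0,"ry": 0,"rz": 0,"grip": 1},
  {"dx": -9,"dy": 0,"dz": 5,"rx": 0,"ry": 0,"rz": 0,"grip": 1},
  {"dx": -16,"dy": 0,"dz": 4,"rx": 0,"ry": 1.4,"rz": 0,"grip": 1},
  {"dx": -24,"dy": 0,"dz": 3,"rx": 0,"ry": 2.8,"rz": 0,"grip": 1},
  {"dx": -32,"dy": 0,"dz": 2,"rx": 0,"ry": 4.2,"rz": 0,"grip": 1},
  {"dx": -39,"dy": 0,"dz": 1.7,"rx": 0,"ry": 5.7,"rz": 0,"grip": 1},
  {"dx": -47,"dy": 0,"dz": 1.8,"rx": 0,"ry": 7.1,"rz": 0,"grip": 1},
  {"dx": -55,"dy": 0,"dz": 2,"rx": 0,"ry": 8.5,"rz": 0,"grip": 1},
  {"dx": -55,"dy": 0,"dz": 2,"rx": 0,"ry": 8.5,"rz": 0,"grip": 1},
  {"dx": -55,"dy": 0,"dz": 2,"rx": 0,"ry": 8.5,"rz": 0,"grip": 1},
])

```text
time: 12.23
ee_pos: [0.5851, -0.1809, 0.2276]
tcp_rot: [3.122, -0.153, 0.231]
wrist_force: [0.2, 0.1, -0.7]
width: 0.0005
```

```bash
python3 - <<'E'
from h import *
s=status.get_state();print(s["time"],s["ee_pos"],s["wrist_force"],s["joint_pos"].round(2))
q=eyes.camera("scene");cv2.imwrite("pics/o7.png",overlay("scene",q,[],(270,150),100,100,5))
R0=R.from_rotvec(s["tcp_rot"]);e=s["ee_pos"];f=.0095
for a in np.arange(1.39,.7,-.1):
    tau=.5*(1.69-a)
    tz=-zv*np.cos(tau)+hx*np.sin(tau); tx=hx*np.cos(tau)+zv*np.sin(tau)
    d=-hx*np.cos(a)+zv*np.sin(a); n=hx*np.sin(a)+zv*np.cos(a)
    P=H+(.152+.006*(1.69-a)/.8)*d+.005*n+f*tx
    print(round(a,2),P.round(4),(R0.inv().apply(P-e)*1000).round(1),np.degrees((R0.inv()*R.from_matrix(np.c_[tx,-yv,tz])).as_rotvec()).round(1))
E
```

```text
12.2333 [ 0.58514398 -0.18086504  0.22762007] [ 0.2440958   0.08097222 -0.73782077] [ 0.21  0.33  0.02  1.74 -0.03  0.92 -1.42]
1.39 [ 0.5864 -0.1809  0.2281] [ 1.3 -0.1 -0.2] [ 0.   0.1 -0. ]
1.29 [ 0.5711 -0.1794  0.2262] [-14.2  -0.1  -0.7] [ 0.  3. -0.]
1.19 [ 0.556  -0.1779  0.2228] [-29.7  -0.1   0.4] [ 0.   5.9 -0. ]
1.09 [ 0.5412 -0.1764  0.2179] [-45.1  -0.1   3.1] [ 0.   8.7 -0. ]
0.99 [ 0.527  -0.1751  0.2115] [-60.2  -0.1   7.4] [ 0.  11.6 -0. ]
0.89 [ 0.5134 -0.1737  0.2036] [-74.8  -0.1  13.1] [ 0.  14.4 -0. ]
0.79 [ 0.5006 -0.1725  0.1944] [-88.9  -0.1  20.3] [ 0.  17.3 -0. ]
```

View pics/o7.png

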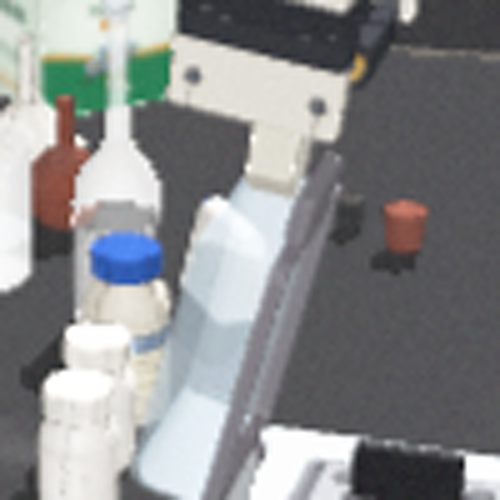

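The hood follows: it now leans forward at about 1.35 rad, with the fingers still behind the tab. Continuing past 0.9 rad.

send_rows([
  {"dx": -7,"dy": 0,"dz": -0.5,"rx": 0,"ry": 1.5,"rz": 0,"grip": 1},
  {"dx": -14,"dy": 0,"dz": -0.5,"rx": 0,"ry": 3,"rz": 0,"grip": 1},
  {"dx": -22,"dy": 0,"dz": 0,"rx": 0,"ry": 4.4,"rz": 0,"grip": 1},
  {"dx": -30,"dy": 0,"dz": 0.5,"rx": 0,"ry": 5.9,"rz": 0,"grip": 1},
  {"dx": -37,"dy": 0,"dz": 2,"rx": 0,"ry": 7.3,"rz": 0,"grip": 1},
  {"dx": -45,"dy": 0,"dz": 3.5,"rx": 0,"ry": 8.7,"rz": 0,"grip": 1},
  {"dx": -52,"dy": 0,"dz": 5.5,"rx": 0,"ry": 10.1,"rz": 0,"grip": 1},
  {"dx": -60,"dy": 0,"dz": 7.5,"rx": 0,"ry": 11.6,"rz": 0,"grip": 1},
  {"dx": -67,"dy": 0,"dz": 10.5,"rx": 0,"ry": 13,"rz": 0,"grip": 1},
  {"dx": -75,"dy": 0,"dz": 13.5,"rx": 0,"ry": 14.4,"rz": 0,"grip": 1},
  {"dx": -82,"dy": 0,"dz": 17,"rx": 0,"ry": 15.8,"rz": 0,"grip": 1},
  {"dx": -89,"dy": 0,"dz": 20.5,"rx": 0,"ry": 17.3,"rz": 0,"grip": 1},
  {"dx": -92,"dy": 0,"dz": 22,"rx": 0,"ry": 17.8,"rz": 0,"grip": 1},
  {"dx": -92,"dy": 0,"dz": 22,"rx": 0,"ry": 17.8,"rz": 0,"grip": 1},
  {"dx": -92,"dy": 0,"dz": 22,"rx": 0,"ry": 17.8,"rz": 0,"grip": 1},
])

```text
time: 13.53
ee_pos: [0.4993, -0.1723, 0.1922]
tcp_rot: [3.034, -0.149, 0.708]
wrist_force: [0.2, -0.9, -0.2]
width: 0.0004
```

```bash
python3 - <<'E'
from h import *
s=status.get_state();print(s["time"],s["ee_pos"],s["wrist_force"])
q=eyes.camera("scene");cv2.imwrite("pics/o8.png",overlay("scene",q,[],(275,165),110,110,5))
R0=R.from_rotvec(s["tcp_rot"]);print(R0.inv().apply(zv*100).round(1))
E
```

```text
13.5333 [ 0.49934114 -0.17233715  0.19220649] [ 0.2417301  -0.85704729 -0.21933177]
[ 44.3  -0.  -89.7]
```

View pics/o8.png

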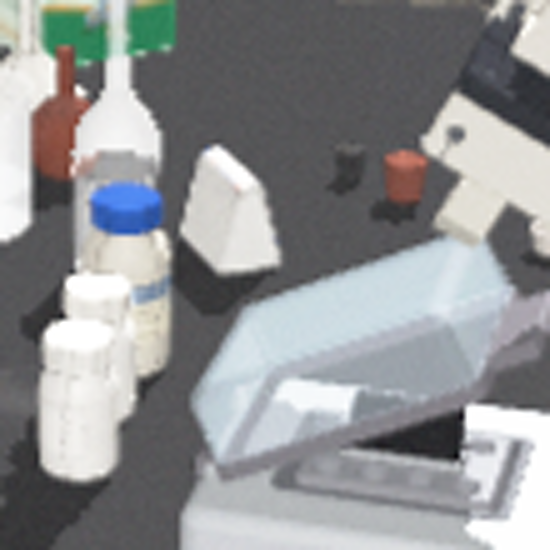

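The hood has gone past balance and is sinking by itself, at about 0.35 rad, with the fingers clear above it. Retreating upward while it closes.

send_rows([
  {"dx": 9,"dy": 0,"dz": -18,"rx": 0,"ry": 0,"rz": 0,"grip": 1},
  {"dx": 22,"dy": 0,"dz": -45,"rx": 0,"ry": 0,"rz": 0,"grip": 1},
  {"dx": 35,"dy": 0,"dz": -72,"rx": 0,"ry": 0,"rz": 0,"grip": 1},
  {"dx": 44,"dy": 0,"dz": -90,"rx": 0,"ry": 0,"rz": 0,"grip": 1},
  {"dx": 44,"dy": 0,"dz": -90,"rx": 0,"ry": 0,"rz": 0,"grip": 1},
  {"dx": 44,"dy": 0,"dz": -90,"rx": 0,"ry": 0,"rz": 0,"grip": 1},
  {"dx": 44,"dy": 0,"dz": -90,"rx": 0,"ry": 0,"rz": 0,"grip": 1},
  {"dx": 44,"dy": 0,"dz": -90,"rx": 0,"ry": 0,"rz": 0,"grip": 1},
  {"dx": 44,"dy": 0,"dz": -90,"rx": 0,"ry": 0,"rz": 0,"grip": 1},
  {"dx": 44,"dy": 0,"dz": -90,"rx": 0,"ry": 0,"rz": 0,"grip": 1},
  {"dx": 44,"dy": 0,"dz": -90,"rx": 0,"ry": 0,"rz": 0,"grip": 1},
  {"dx": 44,"dy": 0,"dz": -90,"rx": 0,"ry": 0,"rz": 0,"grip": 1},
  {"dx": 44,"dy": 0,"dz": -90,"rx": 0,"ry": 0,"rz": 0,"grip": 1},
  {"dx": 44,"dy": 0,"dz": -90,"rx": 0,"ry": 0,"rz": 0,"grip": 1},
  {"dx": 44,"dy": 0,"dz": -90,"rx": 0,"ry": 0,"rz": 0,"grip": 1},
  {"dx": 44,"dy": 0,"dz": -90,"rx": 0,"ry": 0,"rz": 0,"grip": 1},
  {"dx": 44,"dy": 0,"dz": -90,"rx": 0,"ry": 0,"rz": 0,"grip": 1},
  {"dx": 44,"dy": 0,"dz": -90,"rx": 0,"ry": 0,"rz": 0,"grip": 1},
  {"dx": 44,"dy": 0,"dz": -90,"rx": 0,"ry": 0,"rz": 0,"grip": 1},
  {"dx": 44,"dy": 0,"dz": -90,"rx": 0,"ry": 0,"rz": 0,"grip": 1},
])

```text
time: 15.25
ee_pos: [0.4982, -0.1722, 0.2922]
tcp_rot: [3.034, -0.148, 0.709]
wrist_force: [-0.5, 0.5, 0.1]
width: 0.0005
```

```bash
python3 - <<'E'
from h import *
s=status.get_state();print(s["time"],s["ee_pos"],s["wrist_force"])
q=eyes.camera("scene")
def rim(a): return np.array([lid(a,r,y,n) for n in(0,.044) for r,y in((.008,.056),(.008,-.056),(.147,-.056),(.147,.056))])
cv2.imwrite("pics/o9.png",np.hstack([overlay("scene",q,[(rim(0),(0,0,255)),(rim(.1),(0,255,0))],(290,185),80,90,5),overlay("scene",q,[],(290,185),80,90,5)]))
E
```

```text
15.25 [ 0.49818343 -0.17219145  0.2921549 ] [-0.51865117  0.48696351  0.1468055 ]
```

View pics/o9.png

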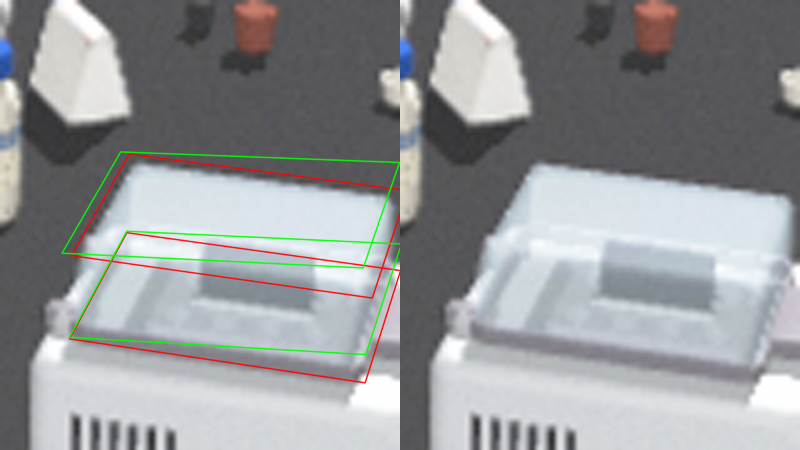

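The hood's rim lies along the shut (0 rad) model and not the 0.1 rad one. I'll wait a few rows, check that nothing still moves, then hand in.

send_rows([
  {"dx": 0,"dy": 0,"dz": -20,"rx": 0,"ry": 0,"rz": 0,"grip": 1},
  {"dx": 0,"dy": 0,"dz": -20,"rx": 0,"ry": 0,"rz": 0,"grip": 1},
  {"dx": 0,"dy": 0,"dz": -20,"rx": 0,"ry": 0,"rz": 0,"grip": 1},
  {"dx": 0,"dy": 0,"dz": -20,"rx": 0,"ry": 0,"rz": 0,"grip": 1},
  {"dx": 0,"dy": 0,"dz": -20,"rx": 0,"ry": 0,"rz": 0,"grip": 1},
  {"dx": 0,"dy": 0,"dz": -20,"rx": 0,"ry": 0,"rz": 0,"grip": 1},
  {"dx": 0,"dy": 0,"dz": -20,"rx": 0,"ry": 0,"rz": 0,"grip": 1},
  {"dx": 0,"dy": 0,"dz": -20,"rx": 0,"ry": 0,"rz": 0,"grip": 1},
  {"dx": 0,"dy": 0,"dz": -20,"rx": 0,"ry": 0,"rz": 0,"grip": 1},
  {"dx": 0,"dy": 0,"dz": -20,"rx": 0,"ry": 0,"rz": 0,"grip": 1},
  {"dx": 0,"dy": 0,"dz": -20,"rx": 0,"ry": 0,"rz": 0,"grip": 1},
  {"dx": 0,"dy": 0,"dz": -20,"rx": 0,"ry": 0,"rz": 0,"grip": 1},
])

```text
time: 16.3
ee_pos: [0.4894, -0.1713, 0.3101]
tcp_rot: [3.034, -0.148, 0.709]
wrist_force: [-0.2, 0.4, 0.4]
width: 0.0006
```

```bash
python3 - <<'E'
from h import *
q=eyes.camera("scene")
a=overlay("scene",q,[],(290,185),80,90,5).astype(int); b=cv2.imread("pics/o9.png")[:,400:].astype(int)
d=np.abs(a-b).mean(2);print("diff vs earlier: mean",d.mean(),"hood region",d[150:390].mean(),"max",d[150:390].max())
d2=np.abs(q.astype(int)-cv2.imread("pics/scene0.png"))[150:210,222:252].mean(); print("white bottle region diff vs start",d2)
cv2.imwrite("pics/o10.png",overlay("scene",q,[],(270,180),110,110,5))
E
```

```text
diff vs earlier: mean 1.4310703703703702 hood region 1.3482847222222223 max 8.0
white bottle region diff vs start 16.355925925925927
```

```bash
python3 -c "
from plant import env; print(env.hand_in())"
```

```text
the job is handed in; nothing more can be done
None
```

I lowered the grey block into the heater's well, released it, swung the hood shut by hooking its tab from behind, and handed the job in at about 16.4 s of the 54 s. The hand-in reports no verdict.

**What the last checks showed:**
- **Block:** it touched the well floor at a TCP height of 0.0774 m, against 0.0776 m expected. After release, its grip matched the fully-home outline in the scene view.
- **Hood:** the rim lay on the 0 rad outline, clearly not the 0.1 rad one. Two pictures about 1 s apart differed only by noise, so it had stopped moving.
- **Arm:** clear of everything, with a wrist force under 1 N.
- **Bottles:** all three were standing in the picture taken as the hood sank shut, and the arm passed near none of them after that.

**What fell short or disagreed:**
- **Final bottle check:** not conclusive. The picture difference around them was 16, most likely because the hood no longer stands in front of them. I could not view the last picture because the 12-picture limit was reached.
- **Grip offset:** a duplicated correction row left the grip about 3 mm off centre and 3 mm low. I allowed for the sideways part when placing the block.

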